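Stand the flat brush upright in the brush stand

ROBOT

A 6-joint arm with a two-finger parallel gripper is mounted at the origin on a cart in front of the work surface, level with it; the furniture and walls round the work are solid. World frame = base frame: x ahead of the robot, y to its left, z up, the work surface at z = 0. Lengths are in m, angles in degrees, forces in N, time in s.
With the tool pointing down it reaches from about 0.35 to 0.875 m from the base axis. Payload 4.2 kg.
Tool frame: the origin (TCP) lies midway between the tips of the shut fingers; the grasp point (between the pads) lies 19 mm behind it; z points along the fingers, y is the line along which they close (so a half turn about z gives the same grasp; the last joint's range is limited). The gripper opens to 87 mm and grips with 3 to 60 N. Pads are 19 mm wide; open, the fingers measure 117 mm over their backs; the gripper's body (75 mm by 190 mm) begins 51 mm behind the grasp point.
Start: joints at [86.666, 22.042, 0.453, 0, -68.411, -14.817], TCP at [0.195, 0.594, 0.223] pointing down, gripper open.
Joint ranges: [-179.83, 179.83], [-69.29, 118.12], [-61.27, 80.66], [-181.25, 117.63], [-171.15, -9.14], [-177.46, 177.46]. Speed limits (degrees/s): [159.86, 159.86, 180, 180, 180, 180].

INTERFACE

Orientations are given as [roll, pitch, yaw] about the fixed x, y, z axes, in that order (R = Rz(yaw) Ry(pitch) Rx(roll)).
In Python, from workcell import env gives the robot as it stands. The module is installed in compiled form; this text tells all that it offers. Calls block until the motion is done:
- env.goto(position, orientation): joint-space move of the TCP to a pose.
- env.move_straight(position, rotation=None, rate=0.15, force_limit=None): straight line of the TCP; rotation=None keeps the orientation; rate is the mean speed in m/s. With force_limit (N) it stops when the force on the tool has changed by that much, and returns True; else False.
- env.set_joints(angles): joint-space move.
- env.gripper_to(opening, grasp_force=None): opening from 0.0 (shut) to 1.0 (fully open); grasp_force is the grip in N (None keeps the last); returns when the fingers have stopped.
- env.dwell(seconds).
- env.inverse_kinematics(position, orientation): joint angles nearest the present ones, or None.
- env.read_state(): the state.
- env.grab_frame(name): name is "side" or "top"; returns a dict with "image" (400x640x3 uint8, blue, green, red), "fx", "fy", "cx", "cy" (pixels), "D" ([k1, k2, p1, p2, k3] as OpenCV has them; the pictures are not rectified), "position" and "orientation" of the camera in the world. Camera axes: x right, y up, looking along -z (the intrinsics and any distortion apply to the point x, -y, -z); pixel columns grow to the right and rows downward; lengths in m; the calibration is good to about 2 mm. A picture is of the moment at which its call begins. There is no depth.
A pose or a line that the arm cannot do raises env.Unreachable and nothing moves.
- env.close_job(): hands the job in; it is judged then, once.
Trained networks look in a picture, given as the dict that the camera call returned (one of the last four; its "shot" number tells which), for a name from the list of things; names that differ only in an ending like _2 or _b are one class to them, and where a whole thing is asked for, a point or a joint stands for the part that bears it (a point fixed in the world has none). Each returns a list of dicts, best first, with "score" (0 to 1); they miss things now and then, are a little off and sometimes report something else, mostly with a low value. They report only what shows in the picture. A call takes as long as a camera call.
- env.search_frame(picture, thing): "xyz" ([x, y, z] in m, in world coordinates, good to about 4 mm: the middle of the surface that is visible of it).
- env.trace(picture, thing): "mask" (400x640 bool, what is visible of it).
The state is a dict: "clock": time; "joint_positions": joint angles; "qvel": joint speeds; "joint_torque": joint torques, N m; "position": TCP position; "tool_rot": TCP orientation; "force": force on the tool from outside, world axes, zero at the start; "wrist_torque": the same for the moment, N m; "opening": opening from 0.0 (shut) to 1.0 (fully open); "finger_force": force on a finger pad.
Only numpy, scipy, OpenCV 4.12 (cv2) and the standard library are available. Lean on these libraries where they do the work, as an engineer would, in place of code of your own. Each camera call takes 0.05 s, during which the arm holds its last target. There are 200 camera calls.

TASK

Take the blue-handled flat brush out of the cup it leans in and put it away in the turned wooden brush stand, bristles up: start the bare end of the handle into the flared mouth with the brush still clearly slanted, then straighten it upright and lower it to the bottom of the bore before letting go. Leave the black brush leaning in its own cup, and leave both cups standing upright.

Things in the scene. Friction and masses are not known exactly. Their poses are not given: they have to be found in the camera images.
- flat_brush_centre (a point): Centre of the brush to put away: blue handle, red-brown bristles, 180 mm long, 14 g; to a gripper a bar 12 mm wide (x) by 10 mm thick (z) all along. It leans bristles up in one of two like cups, about 32 degrees off vertical, top to the robot's near left (-x, +y), some 80 mm of it above the rim. y runs along it to the bristle end 90 mm away, x across it (level as it leans).
- flat_brush_end (a point): The centre of the bare handle end of the blue brush, 90 mm from its centre along -y: the lower end, which goes into the stand. Axes as the brush's centre.
- stand_mouth (a point): The centre of the open top of the turned wooden brush stand, on the bore's axis; z up. The trumpet mouth is about 46 mm wide inside at the top and narrows in the upper 15 mm to a plain vertical bore 20 mm wide, whose flat bottom lies 83 mm below this point.
- brush_stand: The turned wooden brush stand: a foot 86 mm across and an upright tube 33 mm across with a flared top 60 mm across, 95 mm high in all; fixed to the counter. Origin at the centre of its underside, z up; the bore's bottom is 12 mm above the origin.
- liner_brush_centre (a point): The black liner brush, which is to be left alone, 170 mm long, leaning in the other cup in the same way. The point is its centre; y runs along it to the bristle end, x across it, z through its thickness.
- cup_flat: The cup with the blue brush: unglazed off-white tumbler without a handle, 76 mm across, 91 mm high, 300 g, loose. Origin at the centre of its underside, z up.
- cup_liner: The cup with the black brush: the same kind of tumbler, 76 mm across, 91 mm high, 300 g, loose. Origin at the centre of its underside, z up.
- flat_brush: The same blue-handled flat brush; this origin lies 5 mm from the brush's centre, in the middle of its flat underside (-z); its y runs to the bare handle end, the other way from the centre point's y.

How it is judged (in metres and radians):
On the way, in this order (a step that is already met when the one before it is completed fails the run):
1. the handle end is inside the flared mouth while the brush is still slanted by more than 12 degrees (z of flat_brush_end in the frame of brush_stand below 0.091 m and horizontal distance between flat_brush_end and stand_mouth below 0.02 m and angle between flat_brush_centre's own y axis and vertical above 0.21 rad), for 0.1 s.
2. the brush, still held, stands within 12 degrees of upright with its end within 12 mm of the bottom of the bore (z of flat_brush_end in the frame of brush_stand below 0.024 m and horizontal distance between flat_brush_end and stand_mouth below 0.013 m and angle between flat_brush_centre's own y axis and vertical below 0.21 rad and contact force between the fingers and flat_brush above 0.3 N), for 0.1 s.
At the end, for the whole second after the job is handed in: The blue brush stands at rest in the bore of the stand, bristles up, its handle end within 10 mm of the bottom and 13 mm of the axis, within 12 degrees of upright; the black brush is within 40 mm of where it was; both cups stand upright (within 17 degrees) (z of flat_brush_end in the frame of brush_stand below 0.022 m and horizontal distance between flat_brush_end and stand_mouth below 0.013 m and angle between flat_brush_centre's own y axis and vertical below 0.21 rad and linear speed of flat_brush below 0.03 m/s and distance of liner_brush_centre from where it was at the start of the episode below 0.04 m and not (angle between cup_flat's own z axis and vertical above 0.3 rad) and not (angle between cup_liner's own z axis and vertical above 0.3 rad)); the robot touches nothing.
It fails at once if the black brush is moved by more than 50 mm (distance of liner_brush_centre from where it was at the start of the episode above 0.05 m).
It fails at once if a cup is tipped by more than 30 degrees (angle between any of cup_flat, cup_liner's own z axis and vertical above 0.52 rad).
It also fails if it takes over 45 s, if anything falls off the work surface, if the arm or the gripper's body presses on something with over 40 N, if the wrist force passes 120 N, or if a joint passes its speed limit or range.

## Working session

There is one attempt and no reset: what is moved stays moved. The work goes in short steps, each a Python script; the robot and the scene stay as the last script left them, time stands still between calls to the robot, and variables do not carry over. Pictures are saved under pics/ and viewed, at most 10 in all, crops included, and the job is handed in when it is done.

```bash
mkdir -p pics; cat > h.py <<'E'
import numpy as np, cv2
from scipy.spatial.transform import Rotation as R
from workcell import env
def cam(f):
    o=np.array(f["orientation"],float)
    Rm=o if o.shape==(3,3) else (R.from_euler('xyz',o,degrees=True).as_matrix() if o.size==3 else R.from_quat(o).as_matrix())
    return Rm@np.diag([1,-1,-1.]),np.array(f["position"]),np.array([[f["fx"],0,f["cx"]],[0,f["fy"],f["cy"]],[0,0,1.]]),np.array(f["D"],float)
def proj(f,P):
    C,t,K,D=cam(f); rv=cv2.Rodrigues(C.T)[0]
    return cv2.projectPoints(np.array(P,float).reshape(-1,1,3),rv,-C.T@t,K,D)[0].reshape(-1,2)
def ray(f,uv):
    C,t,K,D=cam(f); n=cv2.undistortPoints(np.array(uv,float).reshape(-1,1,2),K,D).reshape(-1,2)
    d=np.c_[n,np.ones(len(n))]@C.T; return t,d/np.linalg.norm(d,axis=1)[:,None]
E
python3 - <<'E'
from h import *
for n in("side","top"):
    f=env.grab_frame(n); cv2.imwrite(f"pics/{n}0.png",f["image"])
    print(n,f["position"],f["orientation"],f["fx"],f["D"])
    for t in("flat_brush","liner_brush_centre","brush_stand","cup_flat","cup_liner"):
        print(t,[(np.round(r["xyz"],3).tolist(),round(r["score"],2)) for r in env.search_frame(f,t)][:3])
        m=env.trace(f,t)
        for r in m[:2]:
            ys,xs=np.nonzero(r["mask"]); print("  mask",round(r["score"],2),len(xs),xs.min(),xs.max(),ys.min(),ys.max())
print(env.read_state())
E
```

```text
side [ 0.27354607 -0.76090501  0.76472924] [ 49.98893576  -0.98898141 -15.58204761] 399.0899564972449 [-0.02625192  0.          0.          0.          0.        ]
flat_brush []
  mask 0.69 119 286 298 126 156
liner_brush_centre [([0.487, 0.023, 0.103], 0.51)]
  mask 0.72 136 307 318 172 210
brush_stand [([0.466, -0.305, 0.019], 0.65)]
  mask 0.63 1517 323 361 281 334
cup_flat [([0.503, 0.197, 0.06], 0.79)]
  mask 0.65 701 290 313 147 183
  mask 0.26 1490 323 361 281 334
cup_liner [([0.489, -0.033, 0.058], 0.56)]
  mask 0.89 1010 304 332 193 234
top [ 0.32816172 -0.01523743  1.02844317] [ 10.26902611  -1.13786672 -89.57311051] 455.98915916323625 [-0.08161945  0.          0.          0.          0.        ]
flat_brush [([0.485, 0.262, 0.12], 0.65), ([0.467, -0.288, 0.017], 0.29)]
  mask 0.7 229 153 208 196 204
liner_brush_centre [([0.49, 0.019, 0.102], 0.67)]
  mask 0.67 290 153 207 195 204
  mask 0.61 132 273 314 199 203
brush_stand [([0.465, -0.287, 0.017], 0.83)]
  mask 0.58 1250 413 456 197 234
  mask 0.55 279 154 207 195 204
cup_flat [([0.503, 0.227, 0.041], 0.9)]
  mask 0.67 1156 178 219 177 215
cup_liner [([0.501, -0.004, 0.029], 0.6)]
  mask 0.7 976 288 322 182 220
{'clock': 1.1, 'joint_positions': array([ 8.66649726e+01,  2.20418143e+01,  4.53636318e-01,  3.26170183e-04,
       -6.84122217e+01, -1.48144966e+01]), 'qvel': array([-0.03810635, -0.02467852, -0.04949501,  0.03626168, -0.07984614,
        0.06508044]), 'joint_torque': array([-1.62419336e-03, -3.90478277e+01,  1.87622613e+01,  4.22423065e+00,
        1.54916168e-02, -2.63301922e-05]), 'position': array([0.19468036, 0.59388778, 0.22255642]), 'tool_rot': array([ 1.79999691e+02, -3.95418742e-04, -1.81494040e+01]), 'force': array([-0.80271977, -0.01850936,  0.3145796 ]), 'wrist_torque': array([-0.01558301, -0.01405949, -0.01792581]), 'finger_force': 0.0, 'opening': 1.0001185151013436}
```

View pics/side0.png

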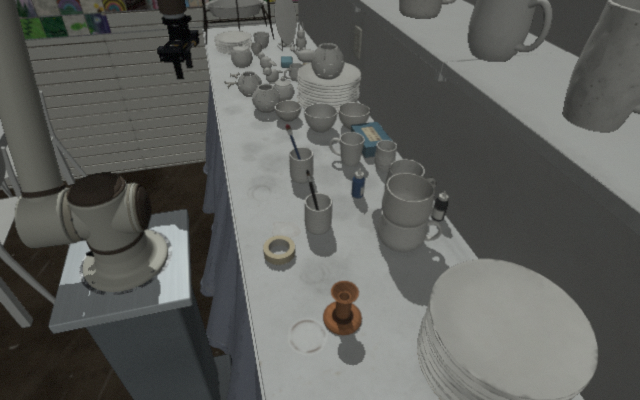

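View pics/top0.png

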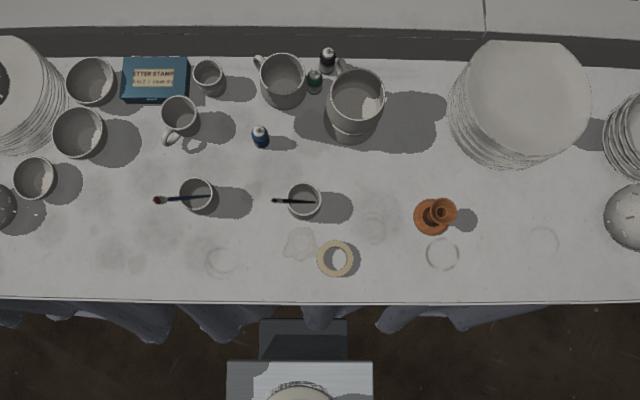

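The side view shows the blue brush at about (292,140) in the far cup (302,165), the black one at (312,190), and the stand at (343,305). In the top view the blue brush runs (155,200)→(208,196) and the stand's mouth is near (441,210). Next I'll fit the brush line and the stand from both views.

```bash
cat > fit.py <<'E'
from h import *
from scipy.optimize import minimize, least_squares
def pca(m):
    ys,xs=np.nonzero(m); p=np.c_[xs,ys].astype(float); c=p.mean(0); u=np.linalg.svd(p-c,full_matrices=False)[2][0]
    t=(p-c)@u; return c,u,t.min(),t.max()
def stand_fit(fs):
    obs=[]
    for f in fs:
        hsv=cv2.cvtColor(f["image"],cv2.COLOR_BGR2HSV); m=((hsv[...,0]<18)&(hsv[...,1]>110)&(hsv[...,2]>25)).astype(np.uint8)
        uv=proj(f,[0.466,-0.29,0.05])[0]; w=np.zeros_like(m); cv2.circle(w,tuple(int(v) for v in uv),45,1,-1); obs.append((f,m&w))
    a=np.linspace(0,2*np.pi,40)
    S=8
    def cost(p):
        e=0
        for f,m in obs:
            x0,y0=[int(v)-50 for v in proj(f,[0.466,-0.29,0.05])[0]]
            img=np.zeros((100*S,100*S),np.uint8)
            prof=[(.043,.0,.007),(.0165,.005,.085),(.030,.092,.095)]
            for r,z0,z1 in prof:
                P=np.concatenate([np.c_[p[0]+r*np.cos(a),p[1]+r*np.sin(a),0*a+z] for z in(z0,z1)])
                q=(proj(f,P)-[x0,y0]+.5)*S
                cv2.fillConvexPoly(img,cv2.convexHull(q.astype(np.float32)).astype(np.int32),255)
            img=cv2.resize(img,(100,100),interpolation=cv2.INTER_AREA)/255.
            e+=np.abs(img-m[y0:y0+100,x0:x0+100]).sum()
        return e
    r=minimize(cost,[0.466,-0.29],method="Nelder-Mead",options=dict(initial_simplex=[[.466,-.29],[.476,-.29],[.466,-.28]],xatol=1e-4))
    return r.x,r.fun,[m.sum() for _,m in obs]
E
python3 - <<'E'
from fit import *
s=env.grab_frame("side"); t=env.grab_frame("top")
for fs in ([s],[t],[s,t]): print("stand",stand_fit(fs))
ms=env.trace(s,"flat_brush")[0]["mask"]; mt=env.trace(t,"flat_brush")[0]["mask"]
pl=[]
for f,m in((s,ms),(t,mt)):
    c,u,a,b=pca(m); print(c,u,a,b)
    o,d=ray(f,[c+a*u,c+b*u]); n=np.cross(d[0],d[1]); pl.append((o,n/np.linalg.norm(n),d))
dr=np.cross(pl[0][1],pl[1][1]); dr/=np.linalg.norm(dr); dr*=np.sign(dr[2])
P0=np.linalg.lstsq(np.array([pl[0][1],pl[1][1],dr]),[pl[0][1]@pl[0][0],pl[1][1]@pl[1][0],dr@np.array([.48,.26,.12])],rcond=None)[0]
print("dir",dr,"tilt",np.degrees(np.arccos(dr[2])),"at",P0)
for o,n,d in pl:
    for v in d:
        A=np.c_[dr,-v]; l=np.linalg.lstsq(A,o-P0,rcond=None)[0]; print("  end",P0+dr*l[0])
# cup silhouettes: rim ellipse centre
for f,x,y,w in((s,270,110,60),(t,140,165,90)):
    c=f["image"][y:y+w*3//4,x:x+w]; cv2.imwrite(f"pics/c{x}.png",cv2.resize(c,None,fx=400/w,fy=400/w,interpolation=cv2.INTER_CUBIC))
a=cv2.imread("pics/c270.png");b=cv2.imread("pics/c140.png");h=min(a.shape[0],b.shape[0]);cv2.imwrite("pics/crops.png",np.hstack([a[:h],b[:h]]))
E
```

```text
stand (array([ 0.46928105, -0.29421355]), np.float64(264.3450980392157), [np.uint64(1372)])
stand (array([ 0.468062  , -0.29557781]), np.float64(133.7450980392157), [np.uint64(1188)])
stand (array([ 0.46894974, -0.29452733]), np.float64(401.78431372549016), [np.uint64(1372), np.uint64(1188)])
[318.11260331 213.84400826] [-0.05343869  0.99857113] -21.021962335518907 20.293524944029237
[170.17058824 199.37647059] [-0.99573522  0.09225708] -33.996640130377486 17.154884485584763
dir [-0.12728365 -0.47272564  0.87196866] tilt 29.311777488547403 at [0.52083927 0.08095328 0.02889374]
  end [0.51654717 0.06501264 0.05829714]
  end [ 0.57152451  0.26919594 -0.31833028]
  end [ 0.58568394  0.32178341 -0.41533079]
  end [ 0.7091877   0.7804707  -1.26140494]
```

View pics/crops.png

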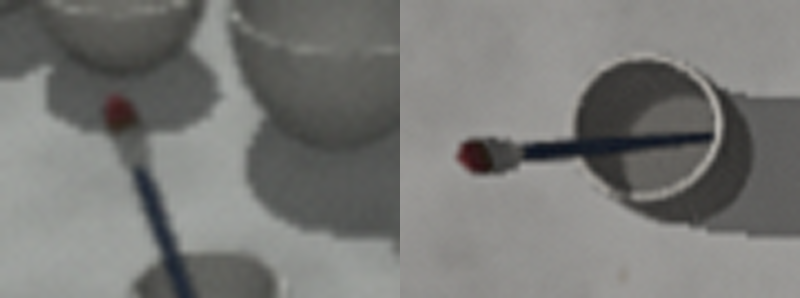

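```bash
python3 - <<'E'
from fit import *
s=env.grab_frame("side"); t=env.grab_frame("top")
def px(x,y,k,ox,oy): return np.array([x/k+ox-.5,y/k+oy-.5])
S=[px(113,93,400/60,270,110),px(140,170,400/60,270,110),px(180,288,400/60,270,110)]
T=[px(58,155,400/90,140,165),px(130,152,400/90,140,165),px(312,136,400/90,140,165)]
def off(f,A,B,q):
    a,b=proj(f,[A,B]); u=(b-a)/np.linalg.norm(b-a); v=q-a; return u[0]*v[1]-u[1]*v[0]
def res(p):
    E=p[:3]; d=np.array([p[3],p[4],1]); d/=np.linalg.norm(d); B=E-.18*d
    return np.r_[proj(s,E)[0]-S[0],proj(t,E)[0]-T[0],[off(s,E,B,q) for q in S[1:]],[off(t,E,B,q) for q in T[1:]]]
r=least_squares(res,[.48,.29,.15,-.1,.6]); d=np.r_[r.x[3:],1]; L=np.linalg.norm(d); d/=L
print("tip",r.x[:3],"dir",d,"tilt",np.degrees(np.arccos(d[2])),"res",r.fun.round(2),"handle end",r.x[:3]-.18*d)
E
```

```text
tip [0.47491148 0.28752413 0.16077247] dir [-0.21573934  0.35358286  0.91018443] tilt 24.469149027199506 res [ 0.26 -0.04 -0.01  0.37  0.07 -0.03  0.25 -0.07] handle end [ 0.51374456  0.22387922 -0.00306073]
```

```bash
python3 - <<'E'
from fit import *
s=env.grab_frame("side"); t=env.grab_frame("top")
def px(x,y,k,ox,oy): return np.array([x/k+ox-.5,y/k+oy-.5])
S=[px(113,93,400/60,270,110),px(140,170,400/60,270,110),px(180,288,400/60,270,110)]
T=[px(58,155,400/90,140,165),px(130,152,400/90,140,165),px(312,136,400/90,140,165)]
def off(f,A,B,q):
    a,b=proj(f,[A,B]); u=(b-a)/np.linalg.norm(b-a); v=q-a; return u[0]*v[1]-u[1]*v[0]
def res(p,full=True):
    E=p[:3]; d=np.array([p[3],p[4],1]); d/=np.linalg.norm(d); B=E-.18*d
    o=np.r_[proj(s,E)[0]-S[0],proj(t,E)[0]-T[0],[off(s,E,B,q) for q in S[1:]],[off(t,E,B,q) for q in T[1:]]]
    return np.r_[o/.5,(np.degrees(np.arccos(d[2]))-32)/1.,(B[2]-.008)/.003]
r=least_squares(res,[.48,.29,.15,-.1,.6]); d=np.r_[r.x[3:],1]; L=np.linalg.norm(d); d/=L
E=r.x[:3]
print("tip",E,"dir",d,"tilt",np.degrees(np.arccos(d[2])),"res",r.fun.round(2),"handle end",E-.18*d)
np.save("brush.npy",np.r_[E,d])
# candidate grasp: 45mm above.. tool orientations
G=E-.05*d
x=np.cross(d,[0,0,1]); x/=np.linalg.norm(x)   # level, across brush
print("x",x)
for ph in range(0,181,15):
  pass
e2=np.cross(x,d)
for sgn in(1,-1):
  for ph in range(-90,91,15):
    # approach z perpendicular to brush, rotated about x-closing
    z=np.cos(np.radians(ph))*(-np.cross(d,x)*np.sign(-np.cross(d,x)[2]*-1)) + np.sin(np.radians(ph))*d
    y=sgn*x; Rm=np.c_[np.cross(y,z),y,z]
    rpy=R.from_matrix(Rm).as_euler('xyz',degrees=True)
    q=env.inverse_kinematics(G+.019*z,rpy)
    print(sgn,ph,z.round(2),None if q is None else np.round(q).astype(int).tolist())
E
```

```text
tip [0.47477772 0.28773213 0.16044316] dir [-0.21392781  0.48306279  0.84904961] tilt 31.891550741741614 res [ 0.41  0.05 -0.13  0.93  0.44  0.96  0.27 -0.51 -0.11 -0.13] handle end [0.51328472 0.20078083 0.00761423]
x [ 0.91434939  0.40492616 -0.        ]
1 -90 [ 0.21 -0.48 -0.85] [57, 27, -28, 32, -58, 124]
1 -75 [ 0.12 -0.27 -0.96] [52, 24, -25, 19, -51, 138]
1 -60 [ 0.01 -0.03 -1.  ] [46, 22, -20, 2, -49, 156]
1 -45 [-0.09  0.21 -0.97] [38, 22, -14, -16, -52, 176]
1 -30 [-0.19  0.43 -0.88] [28, 25, -8, -33, -59, -167]
1 -15 [-0.28  0.62 -0.73] [19, 29, -4, -47, -69, -153]
1 0 [-0.34  0.78 -0.53] [12, 34, -2, -58, -80, -144]
1 15 [-0.39  0.87 -0.29] [7, 41, 0, -67, -91, -137]
1 30 [-0.4   0.91 -0.03] [4, 48, 2, -74, -102, -132]
1 45 [-0.39  0.89  0.23] [3, 55, 3, -82, -113, -129]
1 60 [-0.36  0.81  0.47] [3, 62, 4, -89, -124, -127]
1 75 [-0.3   0.67  0.68] [5, 68, 5, -98, -136, -128]
1 90 [-0.21  0.48  0.85] [7, 73, 5, -109, -148, -132]
-1 -90 [ 0.21 -0.48 -0.85] [57, 27, -28, 32, -58, -56]
-1 -75 [ 0.12 -0.27 -0.96] [52, 24, -25, 19, -51, -42]
-1 -60 [ 0.01 -0.03 -1.  ] [46, 22, -20, 2, -49, -24]
-1 -45 [-0.09  0.21 -0.97] [38, 22, -14, -16, -52, -4]
-1 -30 [-0.19  0.43 -0.88] [28, 25, -8, -33, -59, 13]
-1 -15 [-0.28  0.62 -0.73] [19, 29, -4, -47, -69, 27]
-1 0 [-0.34  0.78 -0.53] [12, 34, -2, -58, -80, 36]
-1 15 [-0.39  0.87 -0.29] [7, 41, 0, -67, -91, 43]
-1 30 [-0.4   0.91 -0.03] [4, 48, 2, -74, -102, 48]
-1 45 [-0.39  0.89  0.23] [3, 55, 3, -82, -113, 51]
-1 60 [-0.36  0.81  0.47] [3, 62, 4, -89, -124, 53]
-1 75 [-0.3   0.67  0.68] [5, 68, 5, -98, -136, 52]
-1 90 [-0.21  0.48  0.85] [7, 73, 5, -109, -148, 48]
```

```bash
cat >> h.py <<'E'
def toolR(d,x,ph,sgn=-1):
    "tool: y=sgn*x (closing), z perpendicular to d, dipped by ph toward -d"
    h=np.cross(x,d)   # perpendicular to both
    if h[2]>0: h=-h
    p=np.radians(ph); z=np.cos(p)*h+np.sin(p)*d; y=sgn*x
    return np.c_[np.cross(y,z),y,z]
rpy=lambda M:R.from_matrix(M).as_euler('xyz',degrees=True)
E
python3 - <<'E'
from h import *
b=np.load("brush.npy"); E,d=b[:3],b[3:]; x=np.cross(d,[0,0,1]); x/=np.linalg.norm(x)
M=toolR(d,x,-45); z=M[:,2]; G=E-.05*d; P=G+.019*z; print(z,P)
env.goto(P-.12*z,rpy(M)); env.gripper_to(1.0,12)
env.move_straight(P-.05*z); print(env.read_state()["force"])
s=env.grab_frame("side"); t=env.grab_frame("top"); 
def crop(f,w=110):
    u=proj(f,G)[0].astype(int); c=f["image"][u[1]-w//2:u[1]+w//2,u[0]-w//2:u[0]+w//2].copy(); return cv2.resize(c,(400,400),interpolation=cv2.INTER_CUBIC)
cv2.imwrite("pics/pre.png",np.hstack([crop(s),crop(t)])); print(env.read_state()["clock"])
E
```

```text
[-0.0918352   0.20736981 -0.97394253] [0.48372924 0.26751902 0.09948577]
[0.67605732 0.49630834 0.92775175]
4.1333
```

View pics/pre.png

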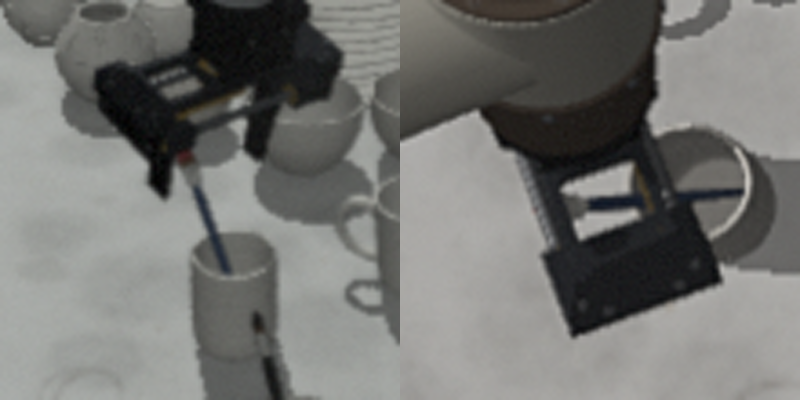

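The side view (left) shows the brush tip between the fingers, and the top view (right) shows the brush through the middle of the gripper opening. Going in.

```bash
python3 - <<'E'
from h import *
b=np.load("brush.npy"); E,d=b[:3],b[3:]; x=np.cross(d,[0,0,1]); x/=np.linalg.norm(x)
M=toolR(d,x,-45); z=M[:,2]; P=E-.05*d+.019*z
print(env.move_straight(P,rate=.08,force_limit=4)); env.gripper_to(0.0,12)
st=env.read_state(); print(st["opening"]*87,st["finger_force"],st["force"],st["position"]-P)
if st["opening"]*87>8:
    print(env.move_straight(P+.125*d,rate=.1)); env.move_straight(P+.125*d+[0,0,.03])
    st=env.read_state(); print(st["opening"]*87,st["finger_force"],st["clock"])
s=env.grab_frame("side"); t=env.grab_frame("top"); G=P+.08*d
def crop(f,w=140):
    u=proj(f,G)[0].astype(int); y0=max(u[1]-w//2,0); c=f["image"][y0:y0+w,u[0]-w//2:u[0]+w//2]; return cv2.resize(c,(400,400),interpolation=cv2.INTER_CUBIC)
cv2.imwrite("pics/lift.png",np.hstack([crop(s),crop(t)]))
np.savez("lift.npz",pos=st["position"],rot=st["tool_rot"])
for n,f in(("s",s),("t",t)):
    print(n,[(np.round(r["xyz"],3).tolist(),round(r["score"],2)) for r in env.search_frame(f,"flat_brush")][:2], proj(f,G))
E
```

```text
False
10.669082217191745 11.999974844511598 [-0.32863808 -0.14528367  0.34544672] [-2.11197315e-05  6.84962326e-06 -2.38955947e-05]
False
11.071808656745473 11.99981992598623 7.8667
s [([0.474, 0.29, 0.205], 0.52)] [[282.67351142 118.82395027]]
t [([0.474, 0.284, 0.189], 0.67), ([0.502, -0.009, 0.032], 0.23)] [[141.55852089 203.29960264]]
```

View pics/lift.png

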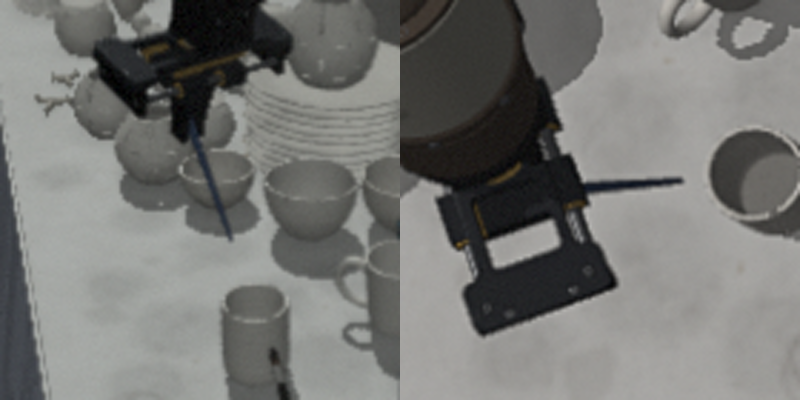

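The brush is held, with its handle end clear of the cup: side crop (230,240), top crop (282,180). I'll triangulate that end into the tool frame and check IK at the stand.

```bash
cat >> h.py <<'E'
def tri(pairs):
    A=np.zeros((3,3)); b=np.zeros(3)
    for f,uv in pairs:
        o,d=ray(f,[uv]); Q=np.eye(3)-np.outer(d[0],d[0]); A+=Q; b+=Q@o
    X=np.linalg.solve(A,b); return X,[proj(f,X)[0]-uv for f,uv in pairs]
E
python3 - <<'E'
from h import *
s=env.grab_frame("side"); t=env.grab_frame("top"); st=env.read_state()
k=400/140
X,e=tri([(s,np.array([230.5/k+212-.5,240/k+48-.5])),(t,np.array([283/k+71-.5,180/k+133-.5]))]); print("end",X,e)
M=R.from_euler('xyz',st["tool_rot"],degrees=True).as_matrix(); d=np.load("brush.npy")[3:]
G=st["position"]-.019*M[:,2]; print("nominal end",G-.13*d,"measured in tool",M.T@(X-st["position"]),"nominal",M.T@(G-.13*d-st["position"]), "len",np.linalg.norm(X-G))
v=G-X; print("tilt meas",np.degrees(np.arccos(v[2]/np.linalg.norm(v))))
dt=M.T@d; et=M.T@(G-.13*d-st["position"]); np.savez("tool.npz",dt=dt,et=et)
S=np.array([.469,-.2945,0])
for az in range(-60,121,20):   # lean azimuth of brush top
  out=[]
  for tilt in(24,0):
    for h in((.15,.086) if tilt else (.086,.014)):
      a=np.radians(az); hz=np.array([np.cos(a),np.sin(a),0]); w=np.radians(tilt); D=np.sin(w)*hz+np.cos(w)*np.array([0,0,1]); xx=np.cross(hz,[0,0,1])
      M2=toolR(D,xx,-45) if tilt else None
      hh=np.cos(w)*hz-np.sin(w)*np.array([0,0,1]); z=(hh-D)/2**.5; y=-xx; M2=np.c_[np.cross(y,z),y,z]
      q=env.inverse_kinematics(S+[0,0,h]-M2@et,rpy(M2)); out.append(None if q is None else np.round(q).astype(int).tolist())
  print(az,out)
E
```

```text
end [0.48547641 0.25872843 0.14789133] [array([ 0.1538253 , -0.02868386]), array([-0.03344971,  0.23530256])]
nominal end [0.48628487 0.26093078 0.14289846] measured in tool [0.09239689 0.00146143 0.06772118] nominal [ 0.0918838  -0.00017703  0.07296378] len 0.12672759281324153
tilt meas 33.73906064382024
-60 [[-13, 10, -23, 22, -45, -152], [-13, 14, -30, 27, -35, -157], None, None]
-40 [[-13, 10, -21, 14, -42, -126], [-14, 13, -27, 18, -32, -130], None, None]
-20 [[-15, 10, -16, 3, -43, -97], [-15, 13, -22, 3, -34, -98], None, None]
0 [[-17, 11, -11, -8, -48, -69], [-17, 14, -16, -9, -40, -67], [-32, 7, -21, -48, -31, -23], [-37, 14, -23, -61, -29, -4]]
20 [[-19, 12, -7, -16, -56, -43], [-20, 15, -12, -18, -48, -40], [-40, 12, -13, -51, -52, -1], [-42, 18, -16, -58, -48, 10]]
40 [[-21, 13, -3, -20, -64, -22], [-21, 16, -8, -22, -57, -18], [-42, 18, -5, -49, -68, 12], [-43, 24, -8, -52, -63, 20]]
60 [[-22, 15, 0, -22, -73, -2], [-22, 18, -5, -23, -65, 1], [-41, 24, 3, -44, -83, 23], [-41, 29, 0, -45, -77, 29]]
80 [[-22, 17, 2, -21, -80, 16], [-22, 20, -3, -22, -73, 19], [-38, 30, 11, -39, -95, 33], [-38, 34, 7, -39, -88, 38]]
100 [[-21, 18, 3, -18, -86, 34], [-21, 21, -3, -18, -78, 36], [-33, 34, 16, -32, -104, 44], [-33, 38, 12, -31, -97, 49]]
120 [[-19, 19, 2, -14, -90, 51], [-19, 22, -3, -14, -82, 53], [-28, 37, 20, -24, -111, 57], [-28, 41, 15, -23, -103, 61]]
```

```bash
cat >> h.py <<'E'
ST=np.array([.469,-.2945,0])
def pose(az,tilt,end,et,phi0=45.):
    "tool pose with nominal brush tilted by tilt deg toward az, handle end at end"
    a,w=np.radians([az,tilt]); hz=np.array([np.cos(a),np.sin(a),0]); k=np.array([0,0,1.])
    D=np.sin(w)*hz+np.cos(w)*k; hh=np.cos(w)*hz-np.sin(w)*k; p=np.radians(phi0)
    z=np.cos(p)*hh-np.sin(p)*D; y=-np.cross(hz,k); M=np.c_[np.cross(y,z),y,z]
    return end-M@et,rpy(M)
E
python3 - <<'E'
from h import *
et=np.array([.0921,.0008,.0703]); np.save("et.npy",et)
st=env.read_state(); env.move_straight(st["position"]+[0,0,.1],rate=.25)
env.goto(*pose(20,24,ST+[0,0,.23],et))
p,o=pose(20,24,ST+[0,0,.125],et); env.move_straight(p,rate=.2)
st=env.read_state(); print(st["clock"],st["opening"]*87,st["force"])
s=env.grab_frame("side"); t=env.grab_frame("top")
G=ST+[0,0,.12]
def crop(f,w=100):
    u=proj(f,G)[0].astype(int)-w//2; print(u); return cv2.resize(f["image"][u[1]:u[1]+w,u[0]:u[0]+w],(400,400),interpolation=cv2.INTER_CUBIC)
cv2.imwrite("pics/hover.png",np.hstack([crop(s),crop(t)]))
for f in(s,t): print("end",proj(f,ST+[0,0,.125]),"mouth",proj(f,ST+[0,0,.095]))
E
```

```text
11.55 11.021376772326985 [ 0.39986922 -0.23370317  0.44794456]
[295 232]
[395 159]
end [[345.22587298 281.42853396]] mouth [[344.35142602 290.64177831]]
end [[446.30118712 208.71266335]] mouth [[442.04606924 210.88120527]]
```

View pics/hover.png

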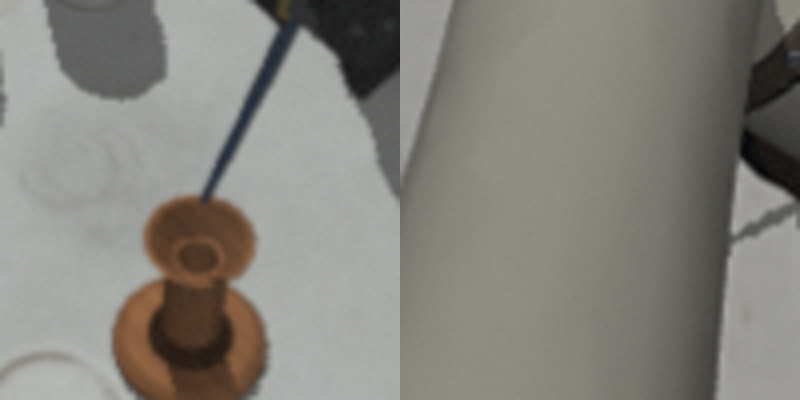

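```bash
sed -i 's/^ST=.*/ST=np.array([.4685,-.2955,0])/' h.py; python3 - <<'E'
from h import *
et=np.load("et.npy"); 
p,o=pose(20,24,ST+[0,0,.1],et); env.move_straight(p,rate=.08)
p,o=pose(20,24,ST+[0,0,.084],et); print(env.move_straight(p,rate=.03,force_limit=3))
env.dwell(.4); st=env.read_state(); print(st["clock"],st["opening"]*87,st["force"],st["position"]-p)
s=env.grab_frame("side")
c=[]
G=ST+[0,0,.12]
u=proj(s,G)[0].astype(int)-40; print(u); cv2.imwrite("pics/ins.png",cv2.resize(s["image"][u[1]:u[1]+80,u[0]:u[0]+80],(480,480),interpolation=cv2.INTER_CUBIC))
print(proj(s,[ST+[0,0,.084],ST+[0,0,.095]]))
E
```

```text
False
13.2 10.507370452910894 [ 0.25090751 -0.53179235  0.01185613] [ 3.36791924e-05 -1.61286685e-05  8.63390591e-05]
[304 243]
[[343.96286827 294.34850175]
 [344.27292881 291.08094453]]
```

View pics/ins.png

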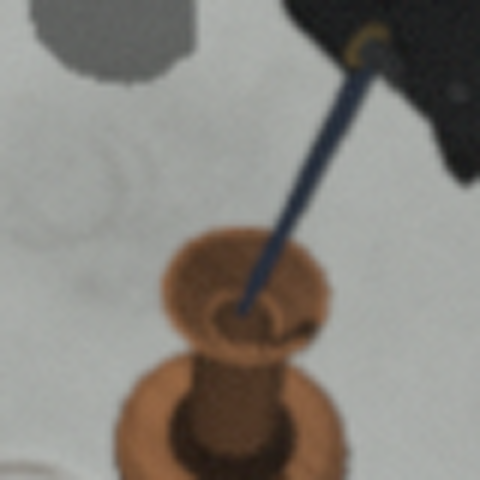

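The handle end appears at crop (243,312), directly over the bore opening (243,320) and as predicted. Next: 3 mm deeper, then straighten about the end and lower.

```bash
python3 - <<'E'
from h import *
et=np.load("et.npy")
p,o=pose(20,24,ST+[0,0,.081],et); print(env.move_straight(p,rate=.02,force_limit=2)); env.dwell(.3); print(env.read_state()["force"])
for i,tl in enumerate((20,16,12,8,4,0)):
    p,o=pose(20,tl,ST+[0,0,.083],et); print(tl,env.move_straight(p,rotation=o,rate=.06,force_limit=6),env.read_state()["force"].round(2))
st=env.read_state(); print(st["clock"],st["opening"]*87)
s=env.grab_frame("side"); t=env.grab_frame("top"); G=ST+[0,0,.13]
cr=[]
for f in(s,t):
    u=proj(f,G)[0].astype(int)-50; print(u); cr.append(cv2.resize(f["image"][u[1]:u[1]+100,u[0]:u[0]+100],(400,400),interpolation=cv2.INTER_CUBIC))
    print(proj(f,[ST+[0,0,.083],ST+[0,0,.095],ST+[0,0,.18]]))
cv2.imwrite("pics/up.png",np.hstack(cr))
E
```

```text
False
[-0.05959465  0.54899189 -0.98884776]
20 False [ 0.22 -0.33 -0.2 ]
16 True [-0.47 -0.12  0.14]
12 False [1.26 0.23 0.15]
8 True [ 0.01 -0.38 -0.54]
4 False [-0.52  1.03 -1.49]
0 True [ 0.45  0.26 -0.04]
15.4167 11.008068767512812
[295 230]
[[343.93494404 294.64271644]
 [344.27292881 291.08094453]
 [346.86194487 263.74631757]]
[397 158]
[[440.88866294 211.94936293]
 [442.52482063 211.12176302]
 [455.36197042 204.62085904]]
```

View pics/up.png

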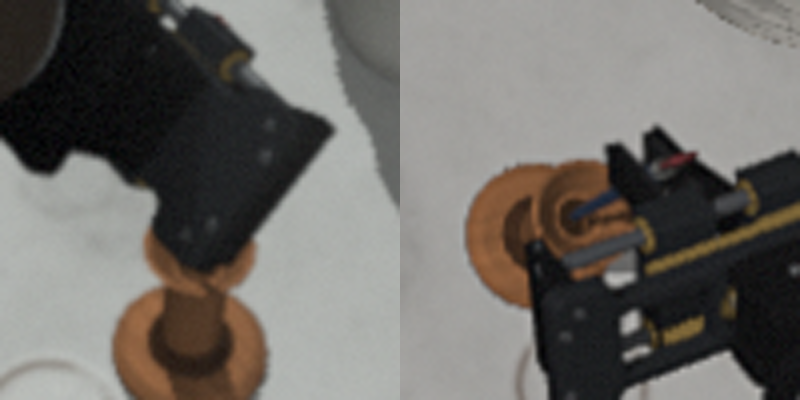

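Top view: the handle end is in the bore at crop (175,215) and the bristle tip is at (295,158), where an upright brush should be. Now finish straightening and lower with force guarding.

```bash
python3 - <<'E'
from h import *
et=np.load("et.npy")
p,o=pose(20,0,ST+[0,0,.083],et); st=env.read_state(); print("before",(st["position"]-p)*1e3,st["tool_rot"]-o)
print(env.move_straight(p,rotation=o,rate=.03))
for h in(.065,.045,.028,.018,.012):
    p,o=pose(20,0,ST+[0,0,h],et); hit=env.move_straight(p,rate=.03,force_limit=5); env.dwell(.15); st=env.read_state()
    print(h,hit,st["force"].round(2),((st["position"]-p)*1e3).round(1),round(st["opening"]*87,2),st["wrist_torque"].round(2))
    if abs(st["force"]).max()>4: break
print(st["clock"])
t=env.grab_frame("top"); u=proj(t,ST+[0,0,.15])[0].astype(int)-40; print(u,proj(t,[ST+[0,0,.192],ST+[0,0,.095]]))
cv2.imwrite("pics/low.png",cv2.resize(t["image"][u[1]:u[1]+80,u[0]:u[0]+80],(480,480),interpolation=cv2.INTER_CUBIC))
E
```

```text
before [-0.25532455  1.07877483 -0.61318565] [0.04645478 0.29010554 0.24948836]
False
0.065 False [ 0.55 -0.61  0.67] [ 0.1 -0.1  0.3] 10.89 [-0.51  1.31 -0.02]
0.045 False [-0.26 -0.33  0.09] [ 0.1 -0.1  0.3] 10.72 [-0.45  1.36  0.01]
0.028 False [0.45 0.62 0.68] [ 0.1 -0.1  0.2] 10.72 [-0.48  1.31  0.  ]
0.018 False [ 0.18 -0.91 -0.51] [ 0.1 -0.1  0.1] 10.59 [-0.48  1.3  -0.02]
0.012 True [-0.53  0.15  3.23] [ 0.6 -0.2  1.8] 10.45 [-0.31  0.55 -0.04]
19.525
[410 167] [[457.37174605 203.60184783]
 [442.52482063 211.12176302]]
```

View pics/low.png

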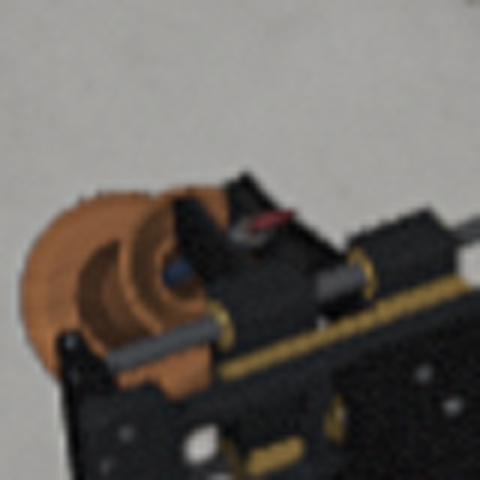

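It touched bottom (3.2 N up at nominal 14 mm) with the brush upright: the tip at crop (290,215) is as predicted. Release, back off, and check.

```bash
python3 - <<'E'
from h import *
env.dwell(.3); print(env.read_state()["finger_force"])
env.gripper_to(.6); env.dwell(.3); st=env.read_state(); M=R.from_euler('xyz',st["tool_rot"],degrees=True).as_matrix()
env.move_straight(st["position"]-.14*M[:,2],rate=.12); env.dwell(.5); print(env.read_state()["clock"])
s=env.grab_frame("side"); t=env.grab_frame("top"); cr=[]
for f in(s,t):
    u=proj(f,ST+[0,0,.13])[0].astype(int)-50; print(u,proj(f,[ST+[0,0,.192],ST+[0,0,.095]])-u)
    cr.append(cv2.resize(f["image"][u[1]:u[1]+100,u[0]:u[0]+100],(400,400),interpolation=cv2.INTER_CUBIC))
cv2.imwrite("pics/end.png",np.hstack(cr))
for n in("cup_flat","cup_liner","liner_brush_centre"): print(n,[np.round(r["xyz"],3).tolist() for r in env.search_frame(t,n)][:1],[np.round(r["xyz"],3).tolist() for r in env.search_frame(s,n)][:1])
E
```

```text
12.000197663437575
22.9417
[295 230] [[52.25744771 29.56269716]
 [49.27292881 61.08094453]]
[397 158] [[60.37174605 45.60184783]
 [45.52482063 53.12176302]]
cup_flat [[0.507, 0.231, 0.042]] [[0.5, 0.202, 0.059]]
cup_liner [[0.501, -0.003, 0.029]] [[0.492, -0.033, 0.058]]
liner_brush_centre [[0.485, 0.02, 0.098]] [[0.49, 0.029, 0.103]]
```

View pics/end.png

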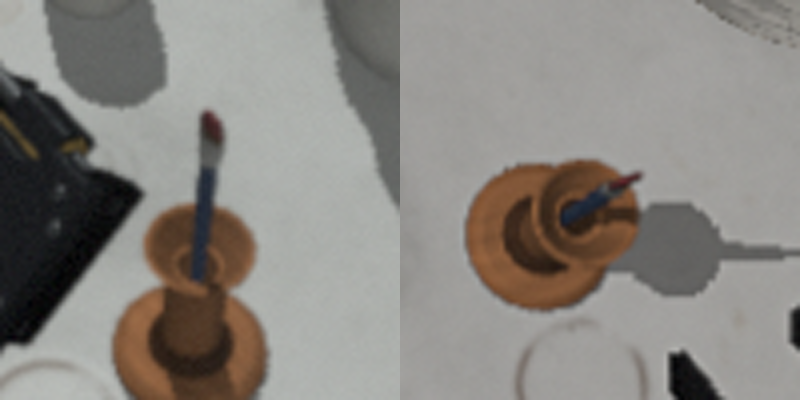

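The brush stands upright in the bore: its tip is at (208,115) in the side crop and (238,177) in the top crop, near the predicted (209,118) and (241,182). The gripper is clear, and both cups and the black brush are where they were.

```bash
python3 -c "
from workcell import env
print(env.close_job())"
```

```text
the job is handed in; nothing more can be done
None
```

The job is handed in: the blue brush stands upright, bristles up, at the bottom of the stand's bore, the black brush and both cups are undisturbed, and the robot was clear at about 23 s; no verdict was returned.

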